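# Clamp the jar in the ratchet jar holder

### The job

Stand the lidded glass jar upright on the bed of the jar clamp, between the sprung pad and the V-shaped stop, and let go of it. Then turn the clamp's wing knob clockwise: the pad pushes the jar along until you feel it come home against the stop; from there wind on for two more clicks of the ratchet, no more, and let go so that the pawl holds the jar gripped. Leave the other kitchen things alone.

Things in the scene. Friction and masses are not known exactly. Their poses are not given: they have to be found in the camera images.
- jar: the only glass jar with a wide flat steel lid: a plain cylinder 60 mm across and 95 mm tall with its lid, about 0.35 kg (varies). Origin: centre of its underside, z up. Grasp it across its diameter from above, near the top.
- clamp: the jar clamp, screwed down to the counter: an aluminium base plate 150 x 325 x 15 mm with, in a row along its own y axis, the V stop (-y end), the jar's bed, the sprung pad on its sliding jaw, and the ratchet wheel with its wing knob (+y end). Origin: on the counter under the middle of the plate; x across, y lengthwise, z up.
- bed (a point): middle of the bed, on the top face of the base plate (15 mm above the counter), where the jar is to stand; axes as the clamp's. With the jaw wound back the pad's face is 40 mm from here on the +y side; the stop is on the -y side. A jar put down within about 3 mm of here clears both; winding then pushes it along the bed to the stop.
- stop_slot (a point): mean place of the stop's V notch, fixed on the plate, axes as the clamp's. The stop itself is bolted up to 7 mm to either side of it along y, anew each time and not reported: feel for it. Its two faces stand 30 degrees either side of x and centre the jar; top 60 mm above the counter. A jar pushed home has its axis 35 mm from the notch: 3 to 17 mm to the -y side of the bed's middle.
- jaw: sliding jaw, an aluminium block 56 x 25 mm, top 58 mm above the counter, that the knob drives along the clamp's -y towards the bed: 11.5 mm per rad, 6 mm a tooth. It carries the sprung pad. Origin: middle of the block's underside, 0.5 mm above the plate; axes as the clamp's.
- pad_front (a point): where the pad's face would be with its springs free, 50 mm ahead of the jaw; moves with the jaw, not with the pad. The pad is a flat rubber plate 56 mm wide, top 61 mm above the counter, on two sprung rods: 1.3 N per mm, 26 mm at most, so each tooth adds 8 N once the jar is home. Pushing the loose jar along takes 1 to 4 N. A good grip is 5.5 to 20 N; over 24 N is too tight.
- knob (a point): middle of the wing knob's grip, on the wheel's vertical axis, 75 mm above the counter. The wing is a black upright bar 50 mm long (along this point's x), 16 mm thick (along its y), 34 mm tall, top 90 mm above the counter; pinch it across its thickness. The point turns with the wheel below, a toothed steel disc 82 mm across, top 42 mm above the counter.
- wheel (a joint): turn of wheel and knob, rad, positive clockwise from above; 0 at the start (wing along the clamp's x), end stop at 4.9. 12 teeth, 0.5236 rad apart: the pawl clicks behind tooth n as the joint passes about n x 0.5236 (turn 0.05 to 0.1 past it to be sure); let go, the wheel springs back to the last tooth passed and rests within 0.02 of n x 0.5236. Forcing it backwards strains the pawl.
- axle (a point): the wheel's axle on the base, axes as the clamp's: about it the knob resists winding with a return spring of 0.06 N m at 0 (rising 0.01 N m per rad), 0.01 N m of friction, some 0.03 N m more just before each click as the pawl is lifted, and 0.0115 N m per newton of the pad's push on the jar.
- pawl_pin (a point): pivot of the pawl, a sprung steel finger lying beside the wheel on the clamp's +x side. It holds the wheel against springing back. Its short upright tail (up to 36 mm above the plate) pushed towards the wheel lifts it, and the wheel flies back to 0.
- mug: white mug, 80 mm across, 90 mm tall, a bystander. Origin: centre of its underside.
- shaker: slim glass bottle 40 mm across, 100 mm tall, a bystander. Origin: centre of its underside.
- tin: low tin 74 mm across, 60 mm tall, a bystander. Origin: centre of its underside.
- oil: green oil bottle 56 mm across, 170 mm tall, a bystander. Origin: centre of its underside.
- bowl: white bowl 130 mm across, 50 mm tall, a bystander. Origin: centre of its underside.
- spoon: wooden spoon lying flat, a bystander. Origin: near its middle.
Things that resemble listed ones, but are neither listed nor needed, are in the scene too. What is shaped like the jar but brown or yellow is not meant.

How it is judged (in metres and radians):
On the way:
1. the jar stands upright and released on the bed, not yet clamped (horizontal distance between jar and bed below 0.02 m and z of jar in the frame of bed below 0.004 m and angle between jar's own z axis and vertical below 0.1 rad and contact force between the fingers and jar below 0.2 N and value of joint wheel below 0.4 rad), for 0.2 s.
At the end, for the whole second after the job is handed in: The jar stands upright (within 0.1 rad) on the bed within 30 mm of its middle, at rest, and the sprung pad, held by wheel and pawl alone, presses it against the stop with 5.5 to 20 N (two clicks past home gives 8 to 16 N) (contact force between jaw and jar between 5.5 and 20 N and angle between jar's own z axis and vertical below 0.1 rad and horizontal distance between jar and bed below 0.03 m and z of jar in the frame of bed below 0.004 m and linear speed of jar below 0.02 m/s and velocity of joint wheel between -0.1 and 0.1 rad/s); the robot touches nothing.
It fails at once if the pad presses the jar with more than 24 N (wound too far) (contact force between jaw and jar above 24 N).
It fails at once if another kitchen thing is moved by more than 30 mm (distance of any of mug, shaker, tin, oil, bowl, spoon from where it was at the start of the episode above 0.03 m).
It also fails if it takes over 72 s, if anything falls off the work surface, if the arm or the gripper's body presses on something with over 40 N, if the wrist force passes 120 N, or if a joint passes its speed limit or range.

### The arm

A 6-joint arm with a two-finger parallel gripper is mounted at the origin on the work surface. World frame = base frame: x ahead of the robot, y to its left, z up, the work surface at z = 0. Lengths are in mm, angles in rad, forces in N, time in s.
With the tool pointing down it reaches from about 400 to 925 mm from the base axis. Payload 12.5 kg.
Tool frame: the origin (TCP) lies at the very end of the fingers, on their centre line; the grasp point (between the pads) lies 19 mm behind it; z points along the fingers, y is the line along which they close (so a half turn about z gives the same grasp; the last joint's range is limited). The gripper opens to 95 mm and grips with 3 to 60 N. Pads are 20 mm wide; open, the fingers measure 119 mm over their backs; the gripper's body (75 mm by 180 mm) begins 59 mm behind the grasp point.
Start: joints at [1.231, 0.491, 1.559, -0, 1.092, -0.106], TCP at [144.78, 608.02, 187.861] pointing down, gripper open.
Joint ranges: [-3.1, 3.1], [-0.84, 2.19], [0.05, 2.79], [-1.13, 4.28], [0.06, 2.93], [-2.69, 2.69]. Speed limits (rad/s): [2.22, 2.22, 2.79, 3.14, 3.14, 3.14].

### API

Orientations are given as [roll, pitch, yaw] about the fixed x, y, z axes, in that order (R = Rz(yaw) Ry(pitch) Rx(roll)).
In Python, from cell import state, imaging, env, spot_in, mark_of gives the robot as it stands. The module is installed in compiled form; this text tells all that it offers.
- The arm moves only by the tool step_arm, never from a script. Its argument "increments" is a list of rows, each an object with "slide": the shift along the tool's x, y, z in m, a list of three; "roll": the turn about the tool's z in rad. A call has 1 to 5 rows; each row is the pose to reach, as a shift and turn from the pose commanded when the call began, along the tool's axes at that moment; what a row does not reach only later rows make up. A row lasts 1/8 s, in which the tool goes at most 62.5 mm and 10.7 degrees, less where a joint would pass 70% of its speed; a pose out of reach is approached as far as the arm can. A call with a gripper value outside its range is refused whole. "fingers" is the opening, from 0 (shut) to 1 (fully open), set as the call begins (left out, the last holds). The fingers move at their own pace and stop on an object; the grip force is fixed at half the most. Time passes only in rows, so rows that repeat a pose let the fingers close. It gives the time, the measured TCP pose, the force, the opening and the grip force at its end, in the units of the state.
- state(): the state, without advancing time (a new reading comes with each control period).
- imaging.read_camera(name): name is "scene" or "top"; returns a dict with "color" (384x512x3 uint8, red, green, blue), "z_map" (384x512 float32, mm along the optical axis (not along the pixel's ray), 0 where there is no reading), "intrinsics" (3x3 intrinsics, pixels), "camera_from_world" (4x4, takes a point from world to camera coordinates). Camera axes: x right, y up, looking along -z (the intrinsics and any distortion apply to the point x, -y, -z); pixel columns grow to the right and rows downward; lengths in mm; the calibration is good to about 2 mm. A picture is of the moment at which its call begins.
- env.job_done(): hands the job in; it is judged then, once.
Trained networks look in the newest picture that a camera, given by its name, has taken for a name from the list of things; names that differ only in an ending like _2 or _b are one class to them, and where a whole thing is asked for, a point or a joint stands for the part that bears it (a point fixed in the world has none). Each returns a list of dicts, best first, with "confidence" (0 to 1); they miss things now and then, are a little off and sometimes report something else, mostly with a low value. They report only what shows in the picture. A call takes as long as a camera call. They do not tell look-alikes from the thing itself.
- spot_in(camera, target): "bbox" ([left, top, right, bottom] in pixels, round what is visible of it).
- mark_of(camera, target): "uv" ([column, row] in pixels: a listed point, or the origin of a listed thing).
The state is a dict: "t": time; "joints": joint angles; "qvel": joint speeds; "tau": joint torques, N m; "eef_pos": TCP position; "tcp_rot": TCP orientation; "ft_force": force on the tool from outside, world axes, zero at the start; "moment": the same for the moment, N m; "opening": opening from 0.0 (shut) to 1.0 (fully open); "grip_force": force on a finger pad.
Only numpy, scipy, OpenCV 4.12 (cv2) and the standard library are available. Lean on these libraries where they do the work, as an engineer would, in place of code of your own. Each camera call takes 0.05 s, during which the arm holds its last target. There are 200 camera calls.

## Working session

There is one attempt and no reset: what is moved stays moved. The work goes in short steps, Python scripts to look and compute and a tool call to move; the robot and the scene stay as the last step left them, time stands still between calls to the robot, and variables do not carry over. Pictures are saved under pics/ and viewed, at most 10 in all, crops included, and the job is handed in when it is done.

Besides the shell and the picture viewer there is one more tool, called after ">>>" by a JSON object that holds its "op" and its "data", one argument or row to a line. step_arm: Moves the arm, as the interface text tells. Its arguments: {"type":"object","properties":{"increments":{"type":"array"},"fingers":{"type":"number"}},"required":["increments"]}

```bash
mkdir -p pics; cat > h.py <<'E'
import numpy as np, cv2
from cell import state, imaging, env, spot_in, mark_of
def ray(c,uv):
    K=c["intrinsics"];T=np.array(c["camera_from_world"])
    d=np.linalg.inv(K)@[uv[0],uv[1],1.]; d=np.array([d[0],-d[1],-d[2]])
    R=T[:3,:3]; return -R.T@T[:3,3], R.T@d
def at_z(c,uv,z):
    o,d=ray(c,uv); return o+d*(z-o[2])/d[2]
def deproj(c,uv):
    o,d=ray(c,uv); z=c["z_map"][int(round(uv[1])),int(round(uv[0]))]; return o+d*z
def tri(rs):
    A=0;b=0
    for o,d in rs:
        d=d/np.linalg.norm(d);P=np.eye(3)-np.outer(d,d);A=A+P;b=b+P@o
    return np.linalg.solve(A,b)
E
python3 - <<'E'
from h import *
s=state();print(s["t"],s["eef_pos"],s["tcp_rot"],s["ft_force"])
C={}
for n in("scene","top"):
    c=imaging.read_camera(n);C[n]=c
    cv2.imwrite(f"pics/{n}0.png",c["color"][:,:,::-1])
    print(n,ray(c,(256,192)))
for t in("jar","clamp","bed","stop_slot","jaw","pad_front","knob","axle","pawl_pin"):
    R={}
    for n in C:
        m=mark_of(n,t)
        print(t,n,[(np.round(q["uv"],1).tolist(),round(q["confidence"],2),np.round(deproj(C[n],q["uv"])).tolist()) for q in m[:3]])
        if m:R[n]=ray(C[n],m[0]["uv"])
    if len(R)==2:print("   tri",tri(R.values()).round(1))
E
```

```text
0.0 [144.69959899 607.74288044 187.2522657 ] [-3.14047808e+00 -6.94299519e-05  2.90782647e+00] [-0.15224289 -0.06894688 -0.32028496]
scene (array([1056.66677082, -624.90073575,  723.27162427]), array([-0.45044426,  0.62881365, -0.6338022 ]))
top (array([ 462.25151787,   33.98283205, 1329.25504079]), array([ 0.10648997,  0.00327596, -0.99434282]))
jar scene [([135.1, 277.9], 0.98, [515.0, -372.0, 32.0]), ([172.4, 293.6], 0.9, [623.0, -352.0, 35.0]), ([115.9, 250.3], 0.73, [462.0, -368.0, 93.0])]
jar top [([342.0, 228.1], 0.88, [476.0, -232.0, 81.0]), ([373.1, 223.1], 0.75, [490.0, -332.0, 77.0]), ([364.3, 258.6], 0.74, [379.0, -301.0, 71.0])]
   tri [ 454.8 -300.3  -81.5]
clamp scene [([253.2, 207.1], 0.89, [587.0, 15.0, 14.0])]
clamp top [([260.9, 194.8], 0.91, [589.0, 22.0, 61.0]), ([234.0, 191.8], 0.26, [597.0, 108.0, 85.0])]
   tri [590.   19.1  12.8]
bed scene [([232.9, 217.9], 0.82, [595.0, -91.0, 56.0]), ([331.6, 208.0], 0.32, [791.0, 129.0, 31.0])]
bed top [([282.6, 203.0], 0.9, [564.0, -50.0, 18.0])]
   tri [563.5 -52.    8.1]
stop_slot scene [([221.4, 222.6], 0.81, [574.0, -
[... 300 characters left out ...]
7.0]), ([263.8, 196.1], 0.3, [589.0, 12.0, 13.0]), ([119.1, 194.9], 0.24, [602.0, 501.0, 9.0])]
   tri [584.2  27.6  23.8]
pad_front scene [([242.7, 205.4], 0.83, [573.0, -18.0, 38.0])]
pad_front top [([269.5, 200.9], 0.78, [572.0, -6.0, 17.0])]
   tri [568.8  -8.   28.4]
knob scene [([275.0, 178.0], 0.68, [610.0, 98.0, 83.0])]
knob top [([234.7, 191.9], 0.6, [597.0, 106.0, 89.0])]
   tri [600.6 108.3  72.1]
axle scene [([277.2, 188.7], 0.76, [616.0, 103.0, 41.0])]
axle top [([237.4, 195.5], 0.71, [589.0, 99.0, 46.0])]
   tri [600.4 107.3  29.2]
pawl_pin scene [([292.9, 190.6], 0.93, [666.0, 115.0, 48.0])]
pawl_pin top [([231.3, 171.8], 0.98, [668.0, 119.0, 47.0])]
   tri [666.4 117.5  47.2]
```

View pics/scene0.png

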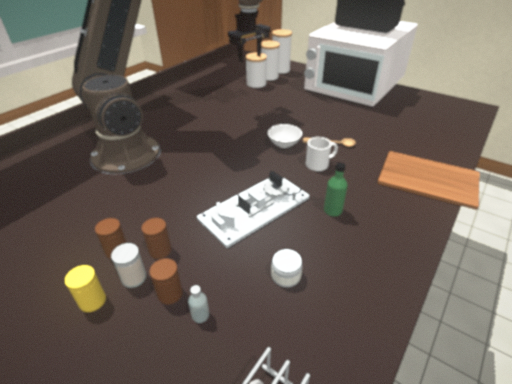

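View pics/top0.png

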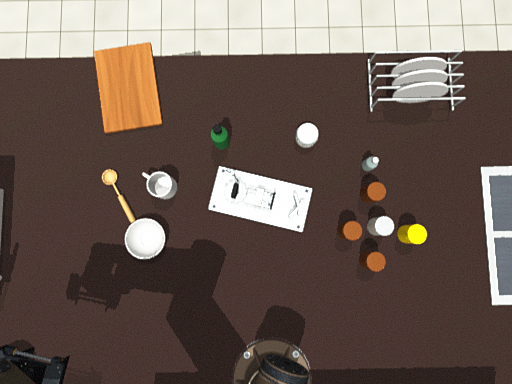

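The scene view shows the steel-lidded jar at about (130,265), ringed by brown ones and a yellow one, and the clamp at (253,207). In the top view the jar is at (381,226), with brown jars at (376,191), (352,231) and (375,261), yellow at (412,234), and the clamp's wing at (235,190).

```bash
cat > m.py <<'E'
from h import *
def cloud(c):
    K=c["intrinsics"];v,u=np.mgrid[:384,:512]
    D=np.stack([u,v,np.ones_like(u)],-1)@np.linalg.inv(K).T; D=D*[1,-1,-1]
    T=np.array(c["camera_from_world"]);R=T[:3,:3]
    return (D*c["z_map"][...,None]-T[:3,3])@R
E
python3 - <<'E'
from m import *
for n in("top","scene"):
    c=imaging.read_camera(n);P=cloud(c);ok=c["z_map"]>0
    print(n)
    # tall things near jar
    m=(ok&(P[...,2]>(78))&(P[...,2]<125)&(P[...,0]>330)&(P[...,0]<720)&(P[...,1]<-150)&(P[...,1]>-520)).astype(np.uint8)
    k,l,st,ce=cv2.connectedComponentsWithStats(m)
    for i in range(1,k):
        if st[i,4]<20: continue
        q=P[l==i];top=q[q[:,2]>np.percentile(q[:,2],60)-4]
        (cx,cy),r=cv2.minEnclosingCircle(top[:,:2].astype(np.float32))
        print(st[i,4],ce[i].round(0),"circ",round(cx),round(cy),round(r),"med z",np.median(top[:,2]).round(1),"bbox",top.min(0).round(),top.max(0).round(),c["color"][l==i].mean(0).round())
    m=ok&(P[...,2]>8)&(P[...,2]<22)&(P[...,0]>450)&(P[...,0]<720)&(abs(P[...,1]-20)<230)
    q=P[m][:,:2].astype(np.float32);r=cv2.minAreaRect(q);print("plate",r,np.median(P[m][:,2]))
    m=ok&(P[...,2]>70)&(P[...,2]<100)&(np.hypot(P[...,0]-600,P[...,1]-107)<45)
    q=P[m];print("knob",len(q),q.mean(0),cv2.minAreaRect(q[:,:2].astype(np.float32)),np.percentile(q[:,2],90))
E
```

```text
top
43 [374. 160.] circ 692 -342 10 med z 100.7 bbox [ 683. -352.   97.] [ 699. -333.  105.] [216. 220. 218.]
301 [375. 191.] circ 593 -341 30 med z 95.6 bbox [ 565. -370.   92.] [ 620. -312.  103.] [170.  98.  47.]
310 [383. 225.] circ 484 -361 30 med z 95.4 bbox [ 455. -390.   92.] [ 512. -332.  102.] [237. 239. 237.]
303 [352. 230.] circ 470 -260 30 med z 95.7 bbox [ 442. -289.   92.] [ 498. -232.  101.] [175. 103.  51.]
323 [416. 233.] circ 456 -462 31 med z 95.6 bbox [ 429. -492.   92.] [ 485. -432.  101.] [245. 242.  16.]
322 [375. 260.] circ 374 -329 30 med z 95.9 bbox [ 345. -359.   92.] [ 404. -299.  105.] [168.  98.  48.]
plate ((567.9739990234375, 21.8460693359375), (473.5722961425781, 216.66319274902344), 83.0146713256836) 15.355956064178162
knob 85 [603.87908988 106.94831083  88.34300657] ((604.5206909179688, 107.21582794189453), (16.13907241821289, 50.03860855102539), 75.57528686523438) 92.4106037831906
scene
409 [108. 228.] circ 379 -328 31 med z 93.6 bbox [ 348. -359.   90.] [ 408. -300.   97.] [145.  96.  65.]
411 [154. 228.] circ 474 -260 31 med z 93.7 bbox [ 443. -290.   90.] [ 505. -230.   97.] [146.  97.  67.]
509 [125. 255.] circ 486 -362 31 med z 93.9 bbox [ 458. -390.   90.] [ 517. -332.   97.] [218. 220. 218.]
560 [164. 271.] circ 595 -342 31 med z 94.1 bbox [ 565. -371.   90.] [ 626. -312.   97.] [154. 103.  71.]
604 [ 81. 279.] circ 459 -463 31 med z 93.9 bbox [ 429. -491.   90.] [ 490. -433.   97.] [239. 232. 113.]
104 [196. 292.] circ 695 -342 11 med z 99.2 bbox [ 687. -352.   95.] [ 705. -332.  102.] [198. 201. 200.]
plate ((585.6987915039062, 24.795196533203125), (326.1520080566406, 153.61764526367188), 75.51880645751953) 13.990330540989348
knob 109 [610.74586024 102.40573297  82.91590913] ((608.2632446289062, 105.47798919677734), (16.66306495666504, 51.96996307373047), 76.33019256591797) 90.14687960820157
```

```bash
python3 - <<'E'
from m import *
for n in("top","scene"):
    c=imaging.read_camera(n);P=cloud(c);ok=c["z_map"]>0
    m=(ok&(P[...,2]>6)&(P[...,2]<100)&(P[...,0]>450)&(P[...,0]<720)&(abs(P[...,1]-20)<190)).astype(np.uint8)
    k,l,st,ce=cv2.connectedComponentsWithStats(m,connectivity=4);i=1+np.argmax(st[1:,4])
    mm=(l==i)&(P[...,2]<24)
    r=cv2.minAreaRect(P[mm][:,:2].astype(np.float32));print(n,"plate",r)
    cen=np.array(r[0]);a=np.radians(r[2] if r[2]>45 else r[2]+90)  # dir of y axis
    ey=np.array([np.cos(a),np.sin(a)]);ex=np.array([ey[1],-ey[0]])
    print("yaw",a-np.pi/2)
    q=P[(l==i)];L=np.c_[(q[:,:2]-cen)@ex,(q[:,:2]-cen)@ey,q[:,2]]
    for x0,x1 in((-30,-18),(-12,-6),(-6,6),(6,12),(18,30)):
        s=L[(L[:,0]>x0)&(L[:,0]<x1)&(L[:,2]>22)];
        print(x0,x1,[tuple(int(v) for v in p) for p in s[np.argsort(s[:,1])][:, 1:]][::2])
    for t in("bed","axle","knob","clamp","stop_slot","pad_front","jaw"):
        z={"bed":15,"axle":15,"knob":75,"clamp":0,"stop_slot":15,"pad_front":35,"jaw":15.5}[t]
        mk=mark_of(n,t)
        if mk: p=at_z(c,mk[0]["uv"],z);print(t,p.round(1),"local",((p[:2]-cen)@ex).round(1),((p[:2]-cen)@ey).round(1))
    cv2.imwrite(f"pics/{n}_c.png",cv2.resize(c["color"][145:250,190:325,::-1],None,fx=5,fy=5,interpolation=2))
E
```

```text
top plate ((583.6093139648438, 25.784454345703125), (327.9114074707031, 153.2539825439453), 75.73981475830078)
yaw -0.24888718441195468
-30 -18 [(-143, 45), (-143, 22), (-139, 45), (-137, 47), (-135, 47), (-133, 41), (-131, 36), (-131, 27), (-118, 62), (-117, 64), (-115, 57), (-113, 33), (-112, 59), (-109, 66), (-44, 29), (-42, 59), (-41, 23), (-40, 58), (-39, 60), (-35, 47), (-31, 25), (-24, 43), (-18, 41), (-14, 25), (-8, 38), (-6, 54), (-5, 56), (-3, 56), (-2, 57), (0, 27), (0, 57), (1, 57), (3, 55), (5, 56), (6, 59), (8, 57), (10, 55), (12, 61), (13, 55), (16, 24), (16, 54), (40, 26), (54, 35), (55, 41), (58, 40), (60, 39), (61, 45), (64, 36), (65, 40), (67, 38), (68, 38), (70, 41), (72, 38), (74, 45), (76, 41), (76, 74), (77, 43), (79, 86), (80, 46), (80, 48), (82, 88), (84, 41), (85, 86), (86, 94), (88, 39), (89, 93), (90, 46), (94, 41), (95, 42), (97, 41), (98, 45), (101, 41), (102, 43), (105, 37), (106, 40), (108, 43), (109, 46)]
-12 -6 [(-152, 22), (-143, 43), (-140, 44), (-137, 44), (-132, 48), (-128, 61), (-124, 62), (-121, 60), (-42, 59), (-6, 58), (-3, 58), (0, 58), (4, 
[... 6767 characters left out ...]
77, 59), (77, 67), (77, 84), (78, 65), (78, 70), (79, 75), (79, 70), (79, 88), (80, 65), (81, 56), (81, 83), (81, 87), (81, 73), (82, 80), (82, 41), (83, 41), (83, 64), (84, 41), (85, 87), (86, 74), (87, 62), (87, 39), (87, 89), (88, 65), (89, 42), (89, 89), (93, 39), (94, 40), (97, 42), (99, 42), (103, 41), (104, 39), (108, 37), (109, 39), (112, 44), (113, 38), (113, 39), (126, 26), (129, 25)]
bed [559.2 -53.7  15. ] local -5.8 -83.1
axle [598.6 125.4  15. ] local -12.2 100.2
knob [604.6 108.9  75. ] local -2.3 85.7
clamp [585.   25.9   0. ] local -0.7 0.5
stop_slot [ 558.4 -104.7   15. ] local 6.0 -132.6
pad_front [569.7  -7.7  35. ] local -7.1 -35.9
jaw [576.1  36.5  15.5] local -11.9 8.5
```

View pics/top_c.png

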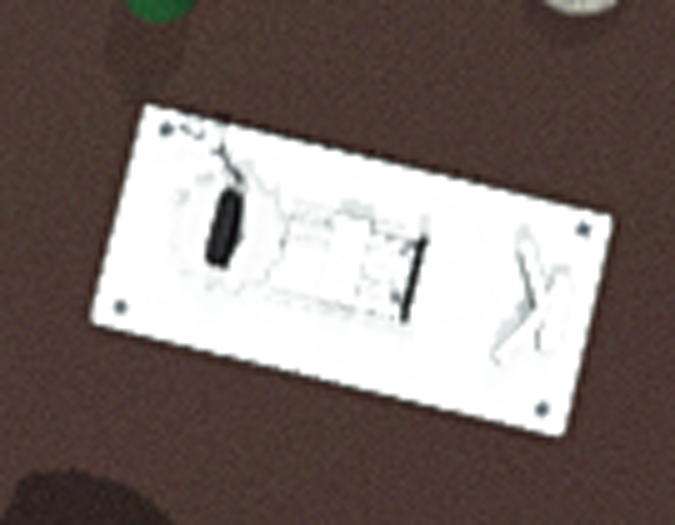

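The plate, pad and stop stand out (wing at (225,228) in the crop, pad at (413,280), V at (530,290)). Working from the measurements:
- **Clamp:** centre about (584.6, 25.5), yaw −0.25.
- **Bed:** local y = −84, from the pad face at −44.
- **Knob:** local y = +84.
- **Jar:** at (485, −361.5), top at 95.

All of these agree with the given sizes.

```bash
cat > go.py <<'E'
import sys,numpy as np
from cell import state
s=state();p=np.array(s["eef_pos"]);y=s["tcp_rot"][2];print("at",p.round(1),round(y,4),"t",s["t"],"q",np.round(s["joints"],2))
def conv(t,yaw):
    d=(np.array(t)-p)/1e3
    r=-(yaw-y);r=(r+np.pi)%(2*np.pi)-np.pi
    return [round(float(v),4) for v in (d[0]*np.cos(y)+d[1]*np.sin(y), d[0]*np.sin(y)-d[1]*np.cos(y), -d[2])],round(float(r),4)
for a in sys.argv[1:]:
    v=[float(q) for q in a.split(",")];print(a,conv(v[:3],v[3]))
E
python3 go.py 565,100,188,2.6 565,-100,188,2.304 485,-361.5,188,2.304
```

```text
at [144.8 608.  187.9] 2.9078 t 1.9 q [ 1.23  0.49  1.56  0.    1.09 -0.11]
565,100,188,2.6 ([-0.5265, -0.3968, -0.0001], 0.3078)
565,-100,188,2.304 ([-0.5728, -0.5914, -0.0001], 0.6038)
485,-361.5,188,2.304 ([-0.5556, -0.8643, -0.0001], 0.6038)
```

>>> {"op": "step_arm", "data": {
  "increments": [
    {"slide": [-0.527, -0.397, 0], "roll": 0},
    {"slide": [-0.527, -0.397, 0], "roll": 0},
    {"slide": [-0.527, -0.397, 0], "roll": 0},
    {"slide": [-0.527, -0.397, 0], "roll": 0},
    {"slide": [-0.527, -0.397, 0], "roll": 0}
  ],
  "fingers": 0.85
}}

```text
t: 2.52
eef_pos: [345.1, 365.7, 188.1]
tcp_rot: [3.141, 0.0, 2.908]
ft_force: [0.5, 0.4, 0.7]
opening: 0.851
grip_force: 0.0
```

>>> {"op": "step_arm", "data": {
  "increments": [
    {"slide": [-0.277, -0.209, 0], "roll": 0},
    {"slide": [-0.277, -0.209, 0], "roll": 0},
    {"slide": [-0.277, -0.209, 0], "roll": 0},
    {"slide": [-0.277, -0.209, 0], "roll": 0},
    {"slide": [-0.277, -0.209, 0], "roll": 0}
  ]
}}

```text
t: 3.15
eef_pos: [544.3, 124.5, 188.1]
tcp_rot: [3.141, 0.0, 2.908]
ft_force: [1.5, 1.2, 0.8]
opening: 0.85
grip_force: 0.0
```

```bash
python3 go.py 485,-361.5,188,2.304
```

```text
at [544.3 124.5 188.1] 2.9076 t 3.15 q [ 0.11  0.4   1.72  0.    1.02 -1.23]
485,-361.5,188,2.304 ([-0.055, -0.4865, 0.0001], 0.6036)
```

>>> {"op": "step_arm", "data": {
  "increments": [
    {"slide": [-0.055, -0.4865, 0], "roll": 0},
    {"slide": [-0.055, -0.4865, 0], "roll": 0.15},
    {"slide": [-0.055, -0.4865, 0], "roll": 0.3},
    {"slide": [-0.055, -0.4865, 0], "roll": 0.45},
    {"slide": [-0.055, -0.4865, 0], "roll": 0.6}
  ]
}}

```text
t: 3.78
eef_pos: [504.9, -185.9, 188.0]
tcp_rot: [3.141, 0.0, 2.303]
ft_force: [1.0, 0.6, 0.3]
opening: 0.847
grip_force: 0.0
```

```bash
python3 go.py 485,-361.5,188,2.304
```

```text
at [ 504.9 -185.9  188. ] 2.3028 t 3.775 q [-0.48  0.37  1.77  0.    1.   -1.21]
485,-361.5,188,2.304 ([-0.1174, -0.1322, 0.0], -0.0012)
```

>>> {"op": "step_arm", "data": {
  "increments": [
    {"slide": [-0.1174, -0.1322, 0], "roll": 0},
    {"slide": [-0.1174, -0.1322, 0], "roll": 0},
    {"slide": [-0.1174, -0.1322, 0], "roll": 0},
    {"slide": [-0.1174, -0.1322, 0.06], "roll": 0},
    {"slide": [-0.1174, -0.1322, 0.078], "roll": 0}
  ]
}}

```text
t: 4.4
eef_pos: [484.8, -359.4, 106.6]
tcp_rot: [-3.141, -0.004, 2.306]
ft_force: [0.6, 0.2, 0.3]
opening: 0.848
grip_force: 0.0
```

```bash
python3 go.py 485,-361.5,60,2.304; python3 - <<'E'
from h import *
c=imaging.read_camera("scene");cv2.imwrite("pics/s1.png",cv2.resize(c["color"][170:330,50:230,::-1],None,fx=3,fy=3))
E
```

```text
at [ 484.8 -359.4  106.6] 2.3064 t 4.4 q [-0.75  0.55  1.7   0.    0.9  -1.48]
485,-361.5,60,2.304 ([-0.0017, -0.0013, 0.0466], 0.0024)
```

View pics/s1.png

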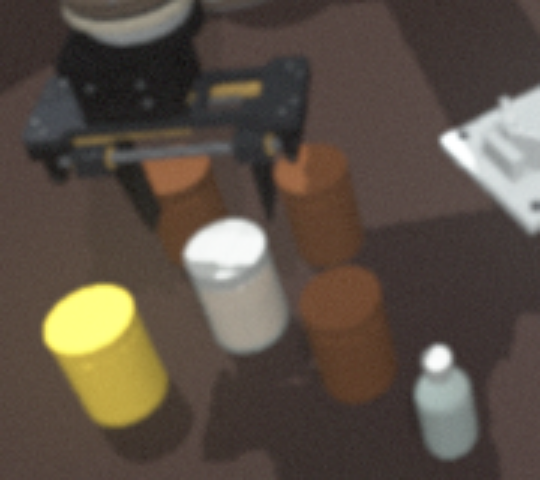

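```bash
python3 - <<'E'
from m import *
c=imaging.read_camera("scene")
K=c["intrinsics"];T=np.array(c["camera_from_world"])
def pr(p):
    q=T[:3,:3]@p+T[:3,3];q=K@[q[0],-q[1],-q[2]];u=q[:2]/q[2];return ((u-[50,170])*3).round()
d=np.array([np.sin(2.306),-np.cos(2.306),0])
t=np.array([484.8,-359.4,106.6])
print(pr(t),pr(t+d*46),pr(t-d*46),pr(np.array([485,-361.5,95])),pr(np.array([485,-361.5,0])))
E
```

```text
[221. 235.] [281. 230.] [160. 241.] [222. 247.] [250. 322.]
```

The fingers straddle the lid (crop centre (228,248), predicted (222,247)), so I'll descend. The tips end in the gaps between the neighbouring jars.

>>> {"op": "step_arm", "data": {
  "increments": [
    {"slide": [-0.0017, -0.0013, 0.02], "roll": 0},
    {"slide": [-0.0017, -0.0013, 0.0466], "roll": 0},
    {"slide": [-0.0017, -0.0013, 0.0466], "roll": 0}
  ]
}}

```text
t: 4.88
eef_pos: [486.4, -361.4, 63.0]
tcp_rot: [-3.142, -0.002, 2.308]
ft_force: [0.5, 0.2, 0.3]
opening: 0.85
grip_force: 0.0
```

>>> {"op": "step_arm", "data": {
  "increments": [
    {"slide": [0, 0, 0], "roll": 0},
    {"slide": [0, 0, 0], "roll": 0},
    {"slide": [0, 0, 0], "roll": 0},
    {"slide": [0, 0, 0], "roll": 0},
    {"slide": [0, 0, 0], "roll": 0}
  ],
  "fingers": 0.3
}}

```text
t: 5.5
eef_pos: [486.9, -362.2, 64.2]
tcp_rot: [3.141, 0.002, 2.308]
ft_force: [-1.1, -1.5, 7.1]
opening: 0.615
grip_force: 30.0
```

>>> {"op": "step_arm", "data": {
  "increments": [
    {"slide": [0, 0, -0.03], "roll": 0},
    {"slide": [0, 0, -0.08], "roll": 0},
    {"slide": [0, 0, -0.126], "roll": 0},
    {"slide": [0, 0, -0.126], "roll": 0}
  ]
}}

```text
t: 6.0
eef_pos: [487.4, -362.5, 192.5]
tcp_rot: [3.141, 0.006, 2.308]
ft_force: [-0.1, -0.6, -3.2]
opening: 0.618
grip_force: 30.0
```

```bash
python3 go.py 564.2,-54.5,190,2.304
```

```text
at [ 487.4 -362.5  192.5] 2.3079 t 6.0 q [-0.75  0.46  1.6   0.    1.07 -1.49]
564.2,-54.5,190,2.304 ([0.1764, 0.2638, 0.0025], 0.0039)
```

>>> {"op": "step_arm", "data": {
  "increments": [
    {"slide": [0.02, 0.03, 0], "roll": 0},
    {"slide": [0.05, 0.075, 0], "roll": 0},
    {"slide": [0.083, 0.125, 0], "roll": 0},
    {"slide": [0.116, 0.174, 0], "roll": 0},
    {"slide": [0.15, 0.223, 0], "roll": 0}
  ]
}}

```text
t: 6.62
eef_pos: [550.4, -98.8, 187.8]
tcp_rot: [-3.141, -0.002, 2.307]
ft_force: [1.1, -0.3, -3.5]
opening: 0.618
grip_force: 30.0
```

>>> {"op": "step_arm", "data": {
  "increments": [
    {"slide": [0.015, 0.025, 0.01], "roll": 0},
    {"slide": [0.026, 0.04, 0.02], "roll": 0},
    {"slide": [0.026, 0.04, 0.03], "roll": 0},
    {"slide": [0.026, 0.04, 0.03], "roll": 0},
    {"slide": [0.026, 0.04, 0.03], "roll": 0}
  ]
}}

```text
t: 7.25
eef_pos: [562.9, -55.7, 159.3]
tcp_rot: [3.142, 0.0, 2.306]
ft_force: [0.1, 0.7, -2.7]
opening: 0.621
grip_force: 30.0
```

```bash
python3 go.py 564.2,-54.5,120,2.304; python3 - <<'E'
from m import *
c=imaging.read_camera("scene");P=cloud(c)
cv2.imwrite("pics/s2.png",cv2.resize(c["color"][90:250,180:340,::-1],None,fx=3,fy=3))
E
```

```text
at [562.9 -55.7 159.3] 2.3065 t 7.25 q [-0.22  0.44  1.74 -0.    0.96 -0.95]
564.2,-54.5,120,2.304 ([0.0, 0.0018, 0.0393], 0.0025)
```

View pics/s2.png

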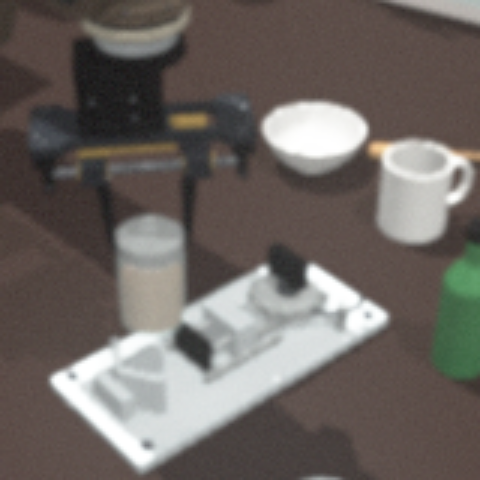

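```bash
cat > fit.py <<'E'
from m import *
from scipy.optimize import least_squares
import sys
z0,z1=float(sys.argv[1]),float(sys.argv[2])
c=imaging.read_camera("scene");P=cloud(c);ok=c["z_map"]>0
q=P[ok&(P[...,2]>z0)&(P[...,2]<z1)&(np.hypot(P[...,0]-563,P[...,1]+58)<42)]
r=least_squares(lambda p:np.hypot(q[:,0]-p[0],q[:,1]-p[1])-30,[563,-56],loss="soft_l1",f_scale=2).x
ey=np.array([.2474,.9689]);ex=np.array([.9689,-.2474]);cen=np.array([585.5,25.3])
print("jar",len(q),r.round(1),"local",((r-cen)@ex).round(1),((r-cen)@ey).round(1))
E
python3 fit.py 100 150;python3 fit.py 115 135; python3 -c "
from cell import state;print(state()['eef_pos'])"
```

```text
jar 308 [562.4 -53.8] local -2.8 -82.3
jar 119 [562.6 -53.3] local -2.7 -81.8
[563.03562023 -55.31647703 159.55926473]
```

>>> {"op": "step_arm", "data": {
  "increments": [
    {"slide": [-0.0013, 0.0008, 0.03], "roll": 0},
    {"slide": [-0.0013, 0.0008, 0.055], "roll": 0},
    {"slide": [-0.0013, 0.0008, 0.07], "roll": 0},
    {"slide": [-0.0013, 0.0008, 0.077], "roll": 0},
    {"slide": [-0.0013, 0.0008, 0.077], "roll": 0}
  ]
}}

```text
t: 8.02
eef_pos: [564.6, -55.1, 82.3]
tcp_rot: [3.141, -0.0, 2.308]
ft_force: [0.4, -0.5, -2.5]
opening: 0.616
grip_force: 30.0
```

>>> {"op": "step_arm", "data": {
  "increments": [
    {"slide": [0, 0, 0.0015], "roll": 0},
    {"slide": [0, 0, 0.003], "roll": 0},
    {"slide": [0, 0, 0.003], "roll": 0}
  ]
}}

```text
t: 8.4
eef_pos: [564.5, -55.1, 79.4]
tcp_rot: [3.141, 0.0, 2.308]
ft_force: [-0.5, 0.0, -2.7]
opening: 0.618
grip_force: 30.0
```

```bash
python3 fit.py 65 105
```

```text
jar 226 [564.5 -52.5] local -1.1 -80.6
```

>>> {"op": "step_arm", "data": {
  "increments": [
    {"slide": [0, 0, 0.001], "roll": 0},
    {"slide": [0, 0, 0.001], "roll": 0}
  ]
}}

```text
t: 8.7
eef_pos: [564.8, -55.3, 79.2]
tcp_rot: [3.141, 0.001, 2.308]
ft_force: [-2.1, -1.5, 6.2]
opening: 0.618
grip_force: 30.0
```

>>> {"op": "step_arm", "data": {
  "increments": [
    {"slide": [0, 0, 0.001], "roll": 0},
    {"slide": [0, 0, 0.001], "roll": 0}
  ]
}}

```text
t: 8.95
eef_pos: [565.0, -55.5, 79.0]
tcp_rot: [3.141, 0.002, 2.308]
ft_force: [-5.3, -2.0, 15.6]
opening: 0.616
grip_force: 30.1
```

>>> {"op": "step_arm", "data": {
  "increments": [
    {"slide": [0, 0, -0.001], "roll": 0},
    {"slide": [0, 0, -0.0015], "roll": 0}
  ]
}}

```text
t: 9.2
eef_pos: [564.6, -55.2, 79.2]
tcp_rot: [3.141, 0.001, 2.308]
ft_force: [-1.2, -1.1, 2.2]
opening: 0.618
grip_force: 30.0
```

>>> {"op": "step_arm", "data": {
  "increments": [
    {"slide": [0, 0, 0], "roll": 0},
    {"slide": [0, 0, 0], "roll": 0},
    {"slide": [0, 0, 0], "roll": 0},
    {"slide": [0, 0, 0], "roll": 0}
  ],
  "fingers": 0.85
}}

```text
t: 9.7
eef_pos: [564.4, -55.0, 78.6]
tcp_rot: [3.142, -0.0, 2.308]
ft_force: [-0.3, -0.4, -0.7]
opening: 0.849
grip_force: 0.0
```

>>> {"op": "step_arm", "data": {
  "increments": [
    {"slide": [0, 0, -0.02], "roll": 0},
    {"slide": [0, 0, -0.06], "roll": 0},
    {"slide": [0, 0, -0.1], "roll": 0},
    {"slide": [0, 0, -0.1], "roll": 0}
  ]
}}

```text
t: 10.2
eef_pos: [565.6, -55.3, 181.4]
tcp_rot: [3.138, 0.004, 2.308]
ft_force: [-0.6, 0.2, -0.9]
opening: 0.851
grip_force: 0.0
```

```bash
python3 fit.py 65 105;  python3 go.py 605.4,106.9,180,2.892
```

```text
jar 228 [563.6 -53.4] local -1.7 -81.7
at [564.7 -55.1 179.5] 2.3078 t 10.25 q [-0.21  0.42  1.71  0.    1.01 -0.95]
605.4,106.9,180,2.892 ([0.0926, 0.139, -0.0005], -0.5842)
```

>>> {"op": "step_arm", "data": {
  "increments": [
    {"slide": [0.03, 0.046, 0], "roll": -0.12},
    {"slide": [0.0615, 0.0925, 0], "roll": -0.24},
    {"slide": [0.093, 0.139, 0], "roll": -0.37},
    {"slide": [0.0926, 0.139, 0.03], "roll": -0.5},
    {"slide": [0.0926, 0.139, 0.06], "roll": -0.5842}
  ],
  "fingers": 0.6
}}

```text
t: 10.88
eef_pos: [604.4, 107.8, 116.4]
tcp_rot: [-3.141, -0.002, 2.897]
ft_force: [0.8, -0.4, -0.0]
opening: 0.6
grip_force: 0.0
```

```bash
 python3 go.py 606.2,106.2,60,2.892;python3 - <<'E'
from m import *
c=imaging.read_camera("scene");cv2.imwrite("pics/s3.png",cv2.resize(c["color"][90:250,180:340,::-1],None,fx=3,fy=3))
K=c["intrinsics"];T=np.array(c["camera_from_world"])
def pr(p):
    q=T[:3,:3]@p+T[:3,3];q=K@[q[0],-q[1],-q[2]];u=q[:2]/q[2];return ((u-[180,90])*3).round()
from cell import state
s=state();t=np.array(s["eef_pos"]);d=np.array([.247,.969,0])
print(pr(t+d*29),pr(t-d*29),pr(np.array([606.2,106.2,90])))
E
```

```text
at [604.4 107.8 116.4] 2.8969 t 10.875 q [ 0.07  0.55  1.66  0.    0.93 -1.26]
606.2,106.2,60,2.892 ([-0.0021, -0.0011, 0.0564], 0.0049)
[305. 223.] [263. 245.] [286. 253.]
```

View pics/s3.png

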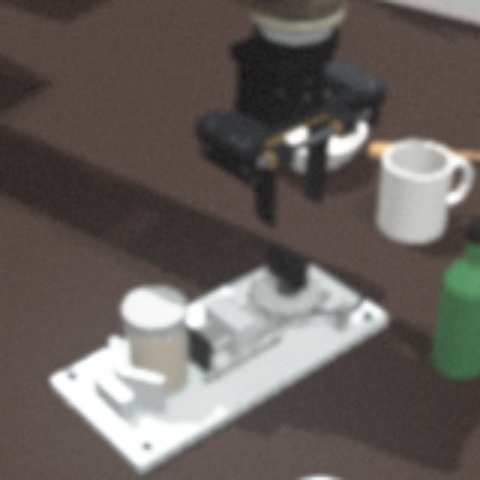

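```bash
python3 - <<'E'
from m import *
s=state();print(s["eef_pos"])
c=imaging.read_camera("scene");P=cloud(c);ok=c["z_map"]>0
for a,b in((40,95),(95,105),(105,112),(112,118),(118,124),(124,130),(130,140),(140,150)):
    q=P[ok&(P[...,2]>a)&(P[...,2]<b)&(np.hypot(P[...,0]-605,P[...,1]-107)<60)&(P[...,2]>93)]
    ey=np.array([.2474,.9689]);ex=np.array([.9689,-.2474])
    L=np.c_[(q[:,:2]-[605,107])@ex,(q[:,:2]-[605,107])@ey]
    if len(q):print(a,b,len(q),[L[L[:,1]<0].mean(0).round(1),L[L[:,1]>0].mean(0).round(1)],(L[:,1]<0).sum())
E
```

```text
[602.58974404 107.24362956 112.49343483]
130 140 5 [array([  5.6, -31.7]), array([-1.9, 29.6])] 3
140 150 35 [array([  3.3, -32.7]), array([ 2.9, 29.2])] 17
```

>>> {"op": "step_arm", "data": {
  "increments": [
    {"slide": [0, 0, 0], "roll": 0},
    {"slide": [0, 0, 0], "roll": 0},
    {"slide": [0, 0, 0], "roll": 0}
  ]
}}

```text
t: 11.35
eef_pos: [605.5, 106.8, 119.6]
tcp_rot: [3.141, 0.001, 2.891]
ft_force: [-0.8, 0.5, -0.5]
opening: 0.6
grip_force: 0.0
```

```bash
python3 - <<'E'
from m import *
s=state();print(s["eef_pos"],s["tcp_rot"],s["qvel"])
c=imaging.read_camera("scene");P=cloud(c);ok=c["z_map"]>0
m=ok&(np.hypot(P[...,0]-605,P[...,1]-107)<60)&(P[...,2]>95)
print(np.sort(P[m][:,2])[:12].round(1), c["intrinsics"][0,0])
t=imaging.read_camera("top");P=cloud(t);ok=t["z_map"]>0
cv2.imwrite("pics/s4.png",cv2.resize(c["color"][110:210,230:330,::-1],None,fx=6,fy=6,interpolation=2))
E
```

```text
[605.45675559 106.79138523 119.62727335] [3.14109031e+00 1.35258051e-03 2.89120218e+00] [ 0.0016981   0.00151408  0.00356089 -0.00085354 -0.00267812 -0.0017457 ]
[143.6 145.8 145.9 146.  146.1 146.8 146.8 147.3 148.  148.9 149.  149.2] 349.5632207097036
```

View pics/s4.png

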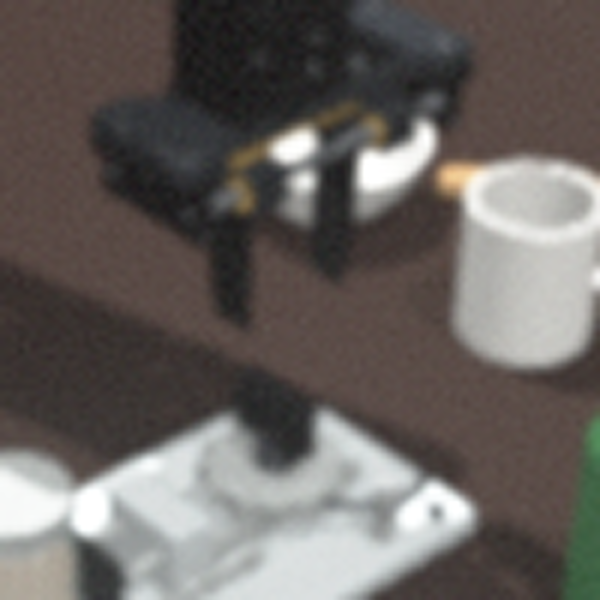

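```bash
python3 - <<'E'
from m import *
c=imaging.read_camera("scene")
for uv in((269.7,163),(285.5,155.8),(277.6,159.4)):
    for z in(110,119,128,137,145): print(uv,z,at_z(c,uv,z).round(0)[:2],end=" ")
    print()
print(at_z(c,(276.3,174.2),90))
E
```

```text
(269.7, 163) 110 [574. 123.] (269.7, 163) 119 [581. 112.] (269.7, 163) 128 [588. 101.] (269.7, 163) 137 [595.  90.] (269.7, 163) 145 [602.  80.] 
(285.5, 155.8) 110 [593. 184.] (285.5, 155.8) 119 [600. 173.] (285.5, 155.8) 128 [607. 161.] (285.5, 155.8) 137 [613. 149.] (285.5, 155.8) 145 [619. 138.] 
(277.6, 159.4) 110 [583. 153.] (277.6, 159.4) 119 [590. 142.] (277.6, 159.4) 128 [597. 130.] (277.6, 159.4) 137 [604. 119.] (277.6, 159.4) 145 [610. 109.] 
[607.90315752 108.51863425  90.        ]
```

The tips look about 20 mm above the reported TCP, but laterally they centre on the wing (crop (278,385)). I'll go down to TCP z ≈ 53, which clears both the wheel (42) and the pawl tail (51), watching the force.

>>> {"op": "step_arm", "data": {
  "increments": [
    {"slide": [0, 0, 0.025], "roll": 0},
    {"slide": [0, 0, 0.045], "roll": 0},
    {"slide": [0, 0, 0.058], "roll": 0},
    {"slide": [0, 0, 0.066], "roll": 0},
    {"slide": [0, 0, 0.066], "roll": 0}
  ],
  "fingers": 0.5
}}

```text
t: 12.12
eef_pos: [605.1, 106.9, 52.6]
tcp_rot: [-3.142, -0.0, 2.892]
ft_force: [0.7, 0.1, -0.2]
opening: 0.501
grip_force: 0.0
```

>>> {"op": "step_arm", "data": {
  "increments": [
    {"slide": [0, 0, 0], "roll": 0},
    {"slide": [0, 0, 0], "roll": 0},
    {"slide": [0, 0, 0], "roll": 0},
    {"slide": [0, 0, 0], "roll": 0}
  ],
  "fingers": 0.05
}}

```text
t: 12.62
eef_pos: [605.6, 108.1, 53.1]
tcp_rot: [3.139, 0.001, 2.891]
ft_force: [0.6, 4.6, 1.0]
opening: 0.166
grip_force: 30.0
```

```bash
cat > st.py <<'E'
from cell import state
import numpy as np
s=state();print(s["t"],np.round(s["eef_pos"],1),"yaw",round(s["tcp_rot"][2],4),"F",np.round(s["ft_force"],1),"M",np.round(s["moment"],3),"tau6",np.round(s["tau"][5],3),"q6",round(s["joints"][5],3),round(s["opening"],3))
E
python3 st.py
```

```text
12.625 [605.6 108.1  53.1] yaw 2.8911 F [0.6 4.6 1. ] M [ 0.706 -0.1   -0.066] tau6 -0.109 q6 -1.254 0.166
```

>>> {"op": "step_arm", "data": {
  "increments": [
    {"slide": [0, 0.0012, 0], "roll": 0},
    {"slide": [0, 0.0012, 0], "roll": 0}
  ]
}}

```text
t: 12.88
eef_pos: [605.5, 108.1, 53.0]
tcp_rot: [3.141, 0.0, 2.892]
ft_force: [0.1, 1.4, 3.5]
opening: 0.163
grip_force: 30.0
```

```bash
python3 st.py
```

```text
12.875 [605.5 108.1  53. ] yaw 2.892 F [0.1 1.4 3.5] M [ 0.063  0.141 -0.125] tau6 -0.1 q6 -1.252 0.163
```

>>> {"op": "step_arm", "data": {
  "increments": [
    {"slide": [0, 0, 0], "roll": 0.1},
    {"slide": [0, 0, 0], "roll": 0.2},
    {"slide": [0, 0, 0], "roll": 0.3},
    {"slide": [0, 0, 0], "roll": 0.3}
  ]
}}

```text
t: 13.38
eef_pos: [605.4, 107.8, 53.0]
tcp_rot: [-3.141, 0.0, 2.593]
ft_force: [-1.4, -1.1, 6.4]
opening: 0.164
grip_force: 30.0
```

```bash
python3 st.py
```

```text
13.375 [605.4 107.8  53. ] yaw 2.5928 F [-1.4 -1.1  6.4] M [-0.521  0.356  0.097] tau6 0.904 q6 -0.953 0.164
```

>>> {"op": "step_arm", "data": {
  "increments": [
    {"slide": [0, 0, 0], "roll": 0.1},
    {"slide": [0, 0, 0], "roll": 0.2},
    {"slide": [0, 0, 0], "roll": 0.3},
    {"slide": [0, 0, 0], "roll": 0.3}
  ]
}}

```text
t: 13.88
eef_pos: [605.1, 107.5, 53.0]
tcp_rot: [-3.141, 0.0, 2.293]
ft_force: [-2.1, -3.7, 6.3]
opening: 0.165
grip_force: 30.0
```

```bash
python3 st.py
```

```text
13.875 [605.1 107.5  53. ] yaw 2.2935 F [-2.1 -3.7  6.3] M [-0.875  0.551  0.053] tau6 0.713 q6 -0.653 0.165
```

>>> {"op": "step_arm", "data": {
  "increments": [
    {"slide": [0, 0, 0], "roll": 0.1},
    {"slide": [0, 0, 0], "roll": 0.15},
    {"slide": [0, 0, 0], "roll": 0.15}
  ]
}}

```text
t: 14.25
eef_pos: [605.0, 107.4, 53.0]
tcp_rot: [-3.14, 0.0, 2.144]
ft_force: [-2.7, -4.0, 6.6]
opening: 0.165
grip_force: 30.0
```

```bash
python3 st.py
```

```text
14.25 [605.  107.4  53. ] yaw 2.1442 F [-2.7 -4.   6.6] M [-1.031  0.74   0.068] tau6 0.404 q6 -0.504 0.165
```

>>> {"op": "step_arm", "data": {
  "increments": [
    {"slide": [0, 0, 0], "roll": 0.1},
    {"slide": [0, 0, 0], "roll": 0.15},
    {"slide": [0, 0, 0], "roll": 0.15}
  ]
}}

```text
t: 14.62
eef_pos: [604.8, 107.4, 53.0]
tcp_rot: [-3.14, 0.0, 1.994]
ft_force: [-3.6, -4.8, 6.9]
opening: 0.162
grip_force: 30.0
```

```bash
python3 st.py; python3 fit.py 65 105
```

```text
14.625 [604.8 107.4  53. ] yaw 1.9943 F [-3.6 -4.8  6.9] M [-1.129  0.908  0.069] tau6 0.413 q6 -0.354 0.162
jar 231 [563.2 -54.5] local -1.9 -82.9
```

>>> {"op": "step_arm", "data": {
  "increments": [
    {"slide": [0, 0, 0], "roll": 0.1},
    {"slide": [0, 0, 0], "roll": 0.18},
    {"slide": [0, 0, 0], "roll": 0.18}
  ]
}}

```text
t: 15.05
eef_pos: [604.6, 107.3, 53.0]
tcp_rot: [-3.14, 0.0, 1.814]
ft_force: [-5.2, -5.3, 8.6]
opening: 0.169
grip_force: 30.0
```

```bash
python3 st.py; python3 fit.py 65 105
```

```text
15.05 [604.6 107.3  53. ] yaw 1.8138 F [-5.2 -5.3  8.6] M [-1.131  1.105  0.054] tau6 0.608 q6 -0.174 0.169
jar 224 [562.6 -56.3] local -2.0 -84.8
```

>>> {"op": "step_arm", "data": {
  "increments": [
    {"slide": [-0.0009, -0.0014, 0], "roll": 0.05},
    {"slide": [-0.0009, -0.0014, 0], "roll": 0.1},
    {"slide": [-0.0009, -0.0014, 0], "roll": 0.1}
  ]
}}

```text
t: 15.48
eef_pos: [604.4, 107.1, 53.0]
tcp_rot: [3.141, -0.0, 1.714]
ft_force: [-0.3, 2.0, 5.7]
opening: 0.166
grip_force: 30.0
```

```bash
python3 st.py; python3 fit.py 65 105
```

```text
15.475 [604.4 107.1  53. ] yaw 1.7143 F [-0.3  2.   5.7] M [0.208 0.291 0.087] tau6 0.42 q6 -0.076 0.166
jar 237 [562.2 -57.5] local -2.1 -86.0
```

>>> {"op": "step_arm", "data": {
  "increments": [
    {"slide": [0, 0, 0], "roll": 0.05},
    {"slide": [0, 0, 0], "roll": 0.1},
    {"slide": [0, 0, 0], "roll": 0.1}
  ]
}}

```text
t: 15.9
eef_pos: [604.3, 107.1, 53.0]
tcp_rot: [3.141, -0.0, 1.614]
ft_force: [-0.9, 1.9, 5.7]
opening: 0.165
grip_force: 30.0
```

```bash
python3 st.py; python3 fit.py 65 105
```

```text
15.9 [604.3 107.1  53. ] yaw 1.6145 F [-0.9  1.9  5.7] M [0.195 0.378 0.085] tau6 0.401 q6 0.024 0.165
jar 227 [561.8 -58.6] local -2.2 -87.1
```

>>> {"op": "step_arm", "data": {
  "increments": [
    {"slide": [0, 0, 0], "roll": 0.05},
    {"slide": [0, 0, 0], "roll": 0.1},
    {"slide": [0, 0, 0], "roll": 0.1}
  ]
}}

```text
t: 16.32
eef_pos: [604.2, 107.1, 53.0]
tcp_rot: [-3.142, -0.0, 1.514]
ft_force: [-1.8, 1.6, 5.5]
opening: 0.162
grip_force: 30.0
```

```bash
python3 st.py; python3 fit.py 65 105
```

```text
16.325 [604.2 107.1  53. ] yaw 1.5144 F [-1.8  1.6  5.5] M [0.193 0.469 0.077] tau6 0.419 q6 0.124 0.162
jar 227 [561.6 -59. ] local -2.3 -87.6
```

>>> {"op": "step_arm", "data": {
  "increments": [
    {"slide": [0, 0, 0], "roll": 0.05},
    {"slide": [0, 0, 0], "roll": 0.1},
    {"slide": [0, 0, 0], "roll": 0.1}
  ]
}}

```text
t: 16.75
eef_pos: [604.0, 107.1, 53.0]
tcp_rot: [-3.141, -0.0, 1.415]
ft_force: [-3.0, 2.2, 6.4]
opening: 0.164
grip_force: 30.0
```

```bash
python3 st.py; python3 fit.py 65 105
```

```text
16.75 [604.  107.1  53. ] yaw 1.4145 F [-3.   2.2  6.4] M [0.225 0.627 0.076] tau6 0.427 q6 0.224 0.164
jar 229 [561.7 -59.1] local -2.2 -87.6
```

```bash
cat > jaw.py <<'E'
from m import *
c=imaging.read_camera("scene");P=cloud(c);ok=c["z_map"]>0
ey=np.array([.2474,.9689]);ex=np.array([.9689,-.2474]);cen=np.array([585.5,25.3])
L=np.stack([(P[...,:2]-cen)@ex,(P[...,:2]-cen)@ey,P[...,2]],-1)
# pad's +x end face and jaw block +x side: y extents
for nm,x0,x1,z0,z1,a,b in(("jawtop",-20,20,52,62,-45,30),("jawside",24,32,22,50,-60,30)):
    q=L[ok&(L[...,0]>x0)&(L[...,0]<x1)&(L[...,2]>z0)&(L[...,2]<z1)&(L[...,1]>a)&(L[...,1]<b)]
    print(nm,len(q),np.percentile(q[:,1],[2,10,50,90,98]).round(1))
E
python3 jaw.py
```

```text
jawtop 81 [-24.5 -22.6 -13.4  -2.1   0.3]
jawside 74 [-58.3 -56.5 -19.   -2.6  15.5]
```

>>> {"op": "step_arm", "data": {
  "increments": [
    {"slide": [0, 0, 0], "roll": 0.06},
    {"slide": [0, 0, 0], "roll": 0.12},
    {"slide": [0, 0, 0], "roll": 0.17},
    {"slide": [0, 0, 0], "roll": 0.17}
  ]
}}

```text
t: 17.35
eef_pos: [603.9, 107.2, 53.0]
tcp_rot: [-3.141, -0.0, 1.245]
ft_force: [-2.4, 2.1, 7.0]
opening: 0.164
grip_force: 30.0
```

```bash
python3 st.py; python3 fit.py 65 105; python3 jaw.py
```

```text
17.35 [603.9 107.2  53. ] yaw 1.2446 F [-2.4  2.1  7. ] M [0.28  0.766 0.197] tau6 0.461 q6 0.394 0.164
jar 228 [561.8 -59. ] local -2.1 -87.6
jawtop 79 [-25.6 -24.5 -14.2  -3.7  -1.9]
jawside 84 [-58.4 -56.9 -18.5  -2.5  19.5]
```

>>> {"op": "step_arm", "data": {
  "increments": [
    {"slide": [0, 0, 0], "roll": 0.05},
    {"slide": [0, 0, 0], "roll": 0.1},
    {"slide": [0, 0, 0], "roll": 0.1}
  ]
}}

```text
t: 17.82
eef_pos: [603.7, 107.2, 53.0]
tcp_rot: [-3.141, -0.0, 1.145]
ft_force: [-2.8, 2.3, 7.5]
opening: 0.166
grip_force: 30.0
```

```bash
python3 st.py; python3 fit.py 65 105; python3 jaw.py
```

```text
17.825 [603.7 107.2  53. ] yaw 1.1446 F [-2.8  2.3  7.5] M [0.367 0.879 0.177] tau6 0.481 q6 0.494 0.166
jar 226 [561.7 -59.1] local -2.1 -87.7
jawtop 79 [-26.8 -25.6 -16.3  -5.6  -2.9]
jawside 86 [-58.9 -56.2 -19.3  -2.5  21. ]
```

The jar stopped at local y −87.6 from about 1.32 rad, and the moment has risen since. Home is therefore between teeth 2 and 3, so I'll stop just past tooth 4 (2.094).

>>> {"op": "step_arm", "data": {
  "increments": [
    {"slide": [0, 0, 0], "roll": 0.1},
    {"slide": [0, 0, 0], "roll": 0.2},
    {"slide": [0, 0, 0], "roll": 0.3},
    {"slide": [0, 0, 0], "roll": 0.3}
  ]
}}

```text
t: 18.42
eef_pos: [603.4, 107.4, 53.0]
tcp_rot: [-3.14, 0.001, 0.844]
ft_force: [-4.8, 3.3, 8.7]
opening: 0.163
grip_force: 30.0
```

```bash
python3 st.py
```

```text
18.425 [603.4 107.4  53. ] yaw 0.8438 F [-4.8  3.3  8.7] M [0.603 1.165 0.09 ] tau6 0.751 q6 0.794 0.163
```

>>> {"op": "step_arm", "data": {
  "increments": [
    {"slide": [0, 0, 0], "roll": 0.07},
    {"slide": [0, 0, 0], "roll": 0.13},
    {"slide": [0, 0, 0], "roll": 0.13},
    {"slide": [0, 0, 0], "roll": 0.13}
  ]
}}

```text
t: 18.92
eef_pos: [603.3, 107.5, 53.0]
tcp_rot: [-3.14, 0.001, 0.715]
ft_force: [-6.0, 4.3, 8.8]
opening: 0.165
grip_force: 30.0
```

```bash
python3 st.py;python3 fit.py 65 105; python3 jaw.py
```

```text
18.925 [603.3 107.5  53. ] yaw 0.7155 F [-6.   4.3  8.8] M [0.85  1.27  0.229] tau6 0.247 q6 0.923 0.165
jar 231 [561.7 -59.2] local -2.2 -87.8
jawtop 75 [-31.2 -30.2 -20.9 -10.2  -7.6]
jawside 81 [-58.5 -56.5 -24.4  -9.   20.4]
```

>>> {"op": "step_arm", "data": {
  "increments": [
    {"slide": [0, 0, 0], "roll": -0.04},
    {"slide": [0, 0, 0], "roll": -0.04}
  ]
}}

```text
t: 19.27
eef_pos: [603.3, 107.5, 53.0]
tcp_rot: [-3.14, 0.001, 0.756]
ft_force: [-5.9, 3.5, 8.3]
opening: 0.166
grip_force: 30.1
```

>>> {"op": "step_arm", "data": {
  "increments": [
    {"slide": [0, 0, 0], "roll": 0},
    {"slide": [0, 0, 0], "roll": 0},
    {"slide": [0, 0, 0], "roll": 0}
  ],
  "fingers": 0.42
}}

```text
t: 19.65
eef_pos: [604.3, 106.8, 52.5]
tcp_rot: [-3.142, 0.0, 0.753]
ft_force: [0.1, -0.1, -0.1]
opening: 0.397
grip_force: 0.0
```

>>> {"op": "step_arm", "data": {
  "increments": [
    {"slide": [0, 0, -0.02], "roll": 0},
    {"slide": [0, 0, -0.06], "roll": 0},
    {"slide": [0, 0, -0.12], "roll": 0},
    {"slide": [0, 0, -0.15], "roll": 0},
    {"slide": [0, 0, -0.15], "roll": 0}
  ]
}}

```text
t: 20.27
eef_pos: [605.2, 106.8, 205.0]
tcp_rot: [3.139, -0.003, 0.752]
ft_force: [0.6, 0.5, -1.2]
opening: 0.422
grip_force: 0.0
```

```bash
python3 st.py;python3 fit.py 65 105; python3 jaw.py; python3 - <<'E'
from m import *
c=imaging.read_camera("scene");cv2.imwrite("pics/s5.png",cv2.resize(c["color"][130:250,190:340,::-1],None,fx=5,fy=5,interpolation=2))
P=cloud(c);ok=c["z_map"]>0
q=P[ok&(P[...,2]>84)&(P[...,2]<97)&(np.hypot(P[...,0]-606,P[...,1]-107)<40)];print(cv2.minAreaRect(q[:,:2].astype(np.float32)))
E
```

```text
20.275 [605.2 106.8 205. ] yaw 0.7524 F [ 0.6  0.5 -1.2] M [-0.082  0.15   0.007] tau6 0.002 q6 0.886 0.422
jar 228 [561.8 -59.3] local -2.1 -87.8
jawtop 81 [-31.3 -29.6 -20.3  -9.1  -5.7]
jawside 83 [-58.8 -56.1 -21.4  -5.7  17.6]
((608.5458984375, 106.82357788085938), (48.29812240600586, 18.389070510864258), 48.41645431518555)
```

View pics/s5.png

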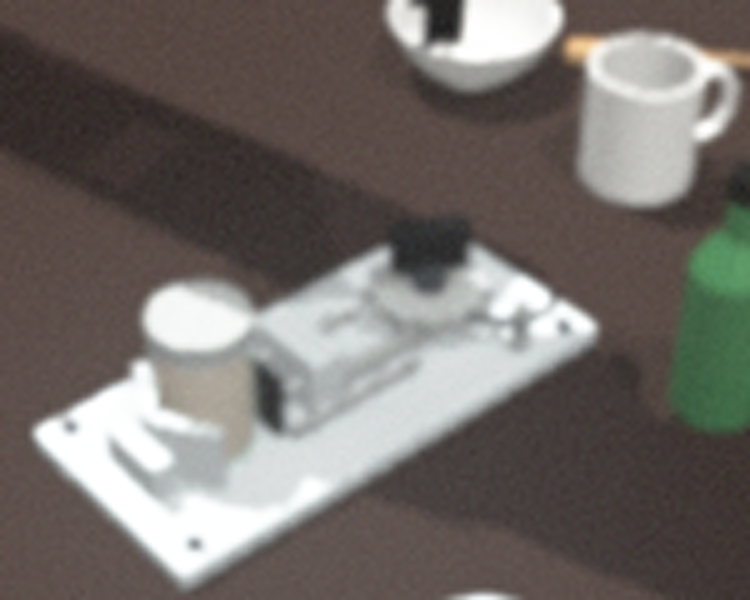

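The picture shows the jar upright against the V (crop (200,370)). The pad is on it at (268,395), and the wing is held about 120° round at (430,240), which is tooth 4. The gripper is clear.

```bash
python3 -c "
from cell import env;print(env.job_done())"
```

```text
the job is handed in; nothing more can be done
None
```

I stood the jar on the bed, wound the clamp two clicks past home to tooth 4 (an estimated 12 N grip), let go with the pawl holding, and handed the job in; no verdict was returned.

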